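# Reverse a row of samples into the rack beside the pH meter

## Task

Move the four amber samples from the blue carrier to the empty dark steel rack, one to a compartment, standing upright on its floor, in reverse order: seen from the robot, the sample at the left end of the carrier goes to the right end of the rack, the second from the left goes second from the right, and so on. Keep them from tipping over, set each down gently rather than dropping it, and leave all four released and at rest.

Things in the scene. Friction and masses are not known exactly. Their poses are not given: they have to be found in the camera images.
- carrier: Low fixed carrier that holds the full row at the start: blue plastic base 82 x 296 mm, 4 mm thick, with a thin steel loop handle 17 mm high at each end. Origin: centre of its underside on the table. Its long y axis is the row and points to the robot's left (within 0.45 rad). Four pans stand on it at y = +105, +35, -35 and -105 mm, left to right.
- rack: Empty fixed rack of dark steel, 75 x 291 mm, with four open compartments in a row. Origin: centre of its underside on the table. Its long y axis is the row and points to the robot's left (within 0.45 rad). Compartment centres lie at y = +105, +35, -35 and -105 mm, left to right, x = 0. Each is about 63 x 62 mm inside; its floor is 6 mm and its walls' top 20 mm above the table. Carrier and rack stand side by side, either one on the left.
- tall: Tall slender round bottle: amber glass body 32 mm diameter, straight side from 0 to 90 mm above its base, then a black cap 26 mm diameter; 115 mm tall in all. About 90 g. Origin: centre of its underside, z up when upright. It starts standing in one of the carrier's four pans, about at the middle (within 5 mm); the order along the row differs each time.
- jar: Squat round jar: amber glass, 42 mm diameter all the way up including the wide black lid, 62 mm tall. About 110 g. Origin: centre of its underside, z up when upright. It starts standing in one of the carrier's four pans, about at the middle (within 5 mm); the order along the row differs each time.
- square: Square bottle: amber glass body 36 x 36 mm in plan (flat sides across its own x and y axes), 66 mm high, then a short neck and a small round black cap 24 mm diameter; 88 mm tall in all. About 120 g. Origin: centre of its underside, z up when upright. It starts standing in one of the carrier's four pans, about at the middle (within 5 mm); the order along the row differs each time.
- conical: Small conical flask: amber glass, base 44 mm diameter, narrowing to a straight neck 22 mm diameter from 46 to 88 mm above its base, then a black stopper up to 26 mm diameter; 100 mm tall in all. Best gripped by the neck. About 90 g. Origin: centre of its underside, z up when upright. It starts standing in one of the carrier's four pans, about at the middle (within 5 mm); the order along the row differs each time.
- pan_tall: Square aluminium pan 64 x 64 mm, fixed on the carrier, in which the tall bottle stands at the start; it stays there and so marks that sample's first place in the row. Origin: centre of its underside, 4 mm above the table; floor 3 mm above the origin (7 mm above the table), rim 10 mm above the origin.
- pan_jar: Square aluminium pan 64 x 64 mm, fixed on the carrier, in which the jar stands at the start; it stays there and so marks that sample's first place in the row. Origin: centre of its underside, 4 mm above the table; floor 3 mm above the origin (7 mm above the table), rim 10 mm above the origin.
- pan_square: Square aluminium pan 64 x 64 mm, fixed on the carrier, in which the square bottle stands at the start; it stays there and so marks that sample's first place in the row. Origin: centre of its underside, 4 mm above the table; floor 3 mm above the origin (7 mm above the table), rim 10 mm above the origin.
- pan_conical: Square aluminium pan 64 x 64 mm, fixed on the carrier, in which the conical flask stands at the start; it stays there and so marks that sample's first place in the row. Origin: centre of its underside, 4 mm above the table; floor 3 mm above the origin (7 mm above the table), rim 10 mm above the origin.

How it is judged:
By the outcome, as a careful person would: the job done as asked, in the order asked, and still so for the second after the job is handed in, with the robot touching nothing.
It also fails if it takes over 120 s, if anything falls off the work surface, if the arm or the gripper's body presses on something with over 40 N, if the wrist force passes 120 N, or if a joint passes its speed limit or range.

## Robot

A 6-joint arm with a two-finger parallel gripper is mounted at the origin on the work surface. World frame = base frame: x ahead of the robot, y to its left, z up, the work surface at z = 0. Lengths are in mm, angles in rad, forces in N, time in s.
With the tool pointing down it reaches from about 350 to 925 mm from the base axis. Payload 6.4 kg.
Tool frame: the origin (TCP) lies on the centre line of the jaws, within the pads' length; the fingertips stand 14 mm ahead of it and the grasp point (between the pads) lies 5 mm behind it (manip.tip_reach is the distance from the TCP to the fingertips, in mm); z points along the fingers, y is the direction in which the jaws open and shut (so a half turn about z gives the same grasp; the last joint's range is limited). The gripper opens to 85 mm and grips with 20 to 120 N. Pads are 22 mm wide; open, the fingers measure 114 mm over their backs; the gripper's body (76 mm by 85 mm) begins 54 mm behind the grasp point. The pads swing forward as they close: fully open they stand 13 mm farther back than shut.
Start: joints at [1.022, 0.245, 1.558, -0, 1.339, -0.174], TCP at [237.954, 604.89, 245.29] pointing down, gripper open.
Joint ranges: [-3.13, 3.13], [-1.02, 2.26], [0.13, 2.54], [-0.95, 4.09], [0.21, 2.88], [-2.74, 2.74]. Speed limits (rad/s): [2.57, 2.57, 3.14, 3.14, 3.14, 3.14].

## Interface

Orientations are given as a unit quaternion [w, x, y, z].
In Python, from workcell import manip, sensors, vision, order gives the robot as it stands. The module is installed in compiled form; this text tells all that it offers. Calls block until the motion is done:
- manip.goto(position, orientation): joint-space move of the TCP to a pose.
- manip.move_linear(position, velocity=150, attitude=None): straight line of the TCP; attitude=None keeps the orientation; velocity is the mean speed in mm/s.
- manip.move_j(angles): joint-space move.
- manip.ungrasp() and manip.grab(): open the fingers fully, or close them until they stop; the grip force is fixed at half the most.
- manip.sleep(seconds).
- manip.ik(position, orientation): joint angles nearest the present ones, or None.
- sensors.observe(): the state.
- vision.grab_frame(name): name is "side" or "top"; returns a dict with "color" (400x640x3 uint8, blue, green, red), "mtx" (3x3 intrinsics, pixels), "pose" (4x4, takes a point from camera to world coordinates). Camera axes: x right, y up, looking along -z (the intrinsics and any distortion apply to the point x, -y, -z); pixel columns grow to the right and rows downward; lengths in mm; the calibration is good to about 2 mm. A picture is of the moment at which its call begins. There is no depth.
A pose or a line that the arm cannot do raises manip.PlanningError and nothing moves.
- order.hand_in(): hands the job in, once; it reports no verdict.
The state is a dict: "time": time; "joints": joint angles; "dq": joint speeds; "joint_torque": joint torques, N m; "eef_pos": TCP position; "orientation": TCP orientation; "ft_force": force on the tool from outside, world axes, zero at the start; "wrist_torque": the same for the moment, N m; "opening": opening from 0.0 (shut) to 1.0 (fully open).
Only numpy, scipy, OpenCV 4.12 (cv2) and the standard library are available. Lean on these libraries where they do the work, as an engineer would, in place of code of your own. Each camera call takes 0.05 s, during which the arm holds its last target. There are 200 camera calls.

## Working session

There is one attempt and no reset: what is moved stays moved. The work goes in short steps, each a Python script; the robot and the scene stay as the last script left them, time stands still between calls to the robot, and variables do not carry over. Pictures are saved under pics/ and viewed, about 12 in all and at most 16, crops included, and the job is handed in when it is done.

```bash
mkdir -p pics
python3 - <<'E'
from workcell import manip, sensors, vision
import cv2,numpy as np
for n in("top","side"):
    f=vision.grab_frame(n);cv2.imwrite(f"pics/{n}0.png",f["color"]);print(n,f["mtx"].tolist(),np.round(f["pose"],3).tolist(),[k for k in f])
s=sensors.observe();print(s)
E
```

```text
top [[407.29539866798876, 0.0, 322.1625913480356], [0.0, 407.29539866798876, 201.13320019807233], [0.0, 0.0, 1.0]] [[0.014, 0.981, -0.193, 350.665], [-1.0, 0.013, -0.005, -19.844], [-0.002, 0.193, 0.981, 965.712], [0.0, 0.0, 0.0, 1.0]] ['color', 'mtx', 'pose']
side [[394.5656534701875, 0.0, 319.1462707278482], [0.0, 394.5656534701875, 191.02898366915048], [0.0, 0.0, 1.0]] [[-0.747, 0.506, -0.431, 159.527], [-0.664, -0.585, 0.466, 363.814], [-0.016, 0.634, 0.773, 682.068], [0.0, 0.0, 0.0, 1.0]] ['color', 'mtx', 'pose']
{'time': 0.1, 'joints': array([ 1.02190828e+00,  2.45760911e-01,  1.55890083e+00, -1.29526374e-05,
        1.33871424e+00, -1.74070597e-01]), 'dq': array([ 0.00056063, -0.00162624, -0.00207224,  0.00206117,  0.00093937,
        0.00100213]), 'joint_torque': array([-4.14831629e-04, -4.30663598e+01, -3.27132690e+01, -1.76531626e-04,
        2.75162209e-03,  1.59905062e-05]), 'eef_pos': array([237.68971885, 604.46189647, 244.27514644]), 'orientation': array([-3.09450669e-04,  1.86312077e-01,  9.82490211e-01, -8.36269476e-04]), 'ft_force': array([0.76895308, 0.94125382, 0.70398254]), 'wrist_torque': array([-0.0370899 , -0.08372481,  0.04712159]), 'opening': 0.9966292885074178}
```

View pics/top0.png

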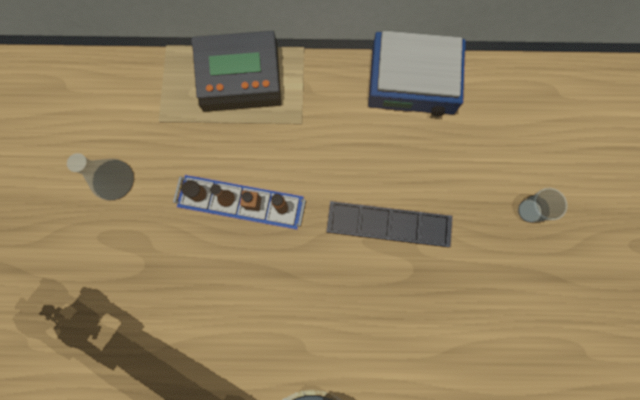

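View pics/side0.png

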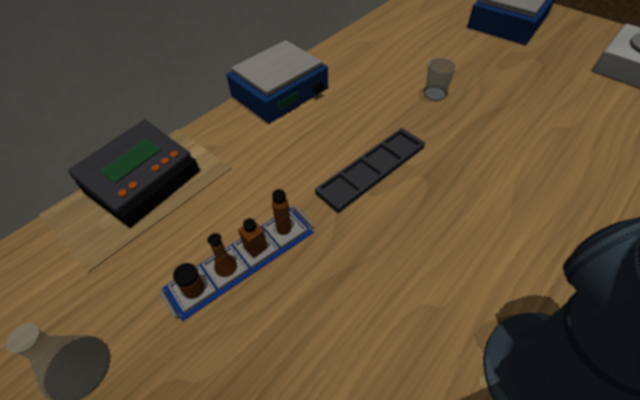

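The carrier is on the left and holds, from left to right, jar (top image about 195,190), conical (222,195), square (250,202) and tall (282,205). The rack's corners are about (330,203) to (451,245).

Run:
```python
import cv2,numpy as np
a=cv2.imread("pics/top0.png");b=cv2.imread("pics/side0.png")
c=cv2.resize(a[165:240,165:315],None,fx=5,fy=5,interpolation=cv2.INTER_CUBIC)
cv2.imwrite("pics/c1.png",c)
c=cv2.resize(b[180:325,155:325],None,fx=4,fy=4,interpolation=cv2.INTER_CUBIC)
cv2.imwrite("pics/c2.png",c)
```

```text
(no output)
```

View pics/c1.png

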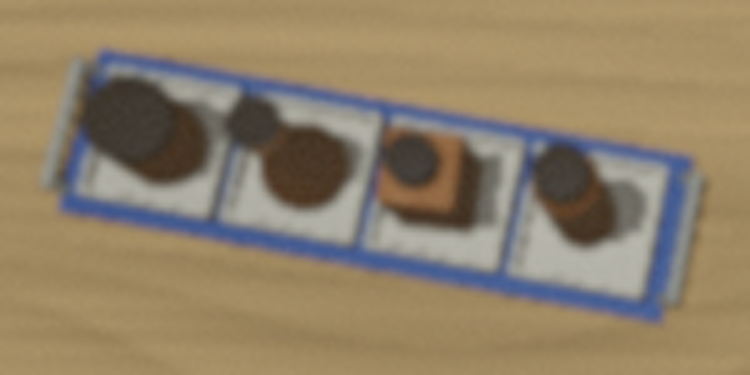

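View pics/c2.png

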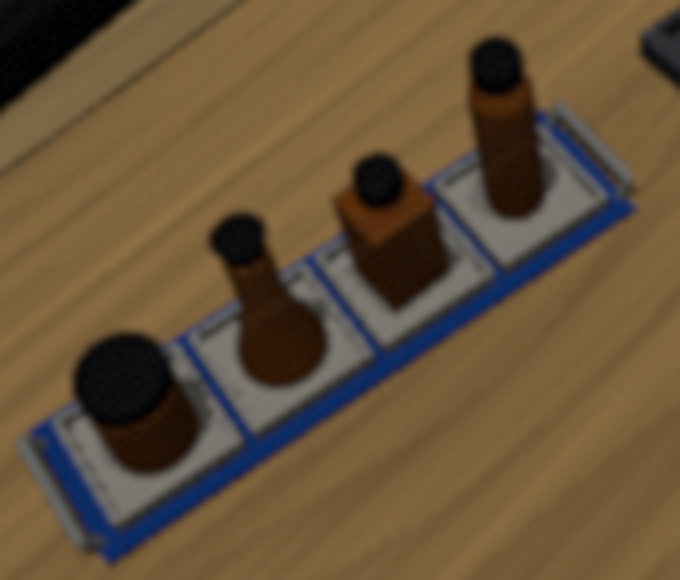

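Both crops confirm the order jar, conical, square, tall. The caps are separable as dark grey against amber. Next I'll measure the cap centres, carrier and rack in both views.

```bash
cat > h.py <<'E'
import cv2,numpy as np
from workcell import vision
def ray(f,p):
    p=np.atleast_2d(np.asarray(p,float)); n=(np.c_[p,np.ones(len(p))]@np.linalg.inv(f["mtx"]).T)*[1,-1,-1]
    d=n@f["pose"][:3,:3].T; return f["pose"][:3,3],d/np.linalg.norm(d,axis=1)[:,None]
def onz(f,p,z):
    o,d=ray(f,p); return o+d*((z-o[2])/d[:,2])[:,None]
def tri(f,p,g,q):
    o,d=ray(f,p);r,e=ray(g,q);d=d[0];e=e[0]
    t=np.linalg.lstsq(np.c_[d,-e],r-o,rcond=None)[0];a,b=o+d*t[0],r+e*t[1]
    return (a+b)/2,np.linalg.norm(a-b)
def blobs(m,amin):
    n,l,s,c=cv2.connectedComponentsWithStats(m.astype(np.uint8))
    return sorted([(c[i][0],c[i][1],s[i][4],i) for i in range(1,n) if s[i][4]>=amin]),l
def rect(f,m,z,off):
    c=max(cv2.findContours(m.astype(np.uint8),cv2.RETR_EXTERNAL,cv2.CHAIN_APPROX_NONE)[0],key=cv2.contourArea)[:,0]+np.array(off)
    w=onz(f,c,z)[:,:2].astype(np.float32);(cx,cy),s,_=r=cv2.minAreaRect(w)
    b=cv2.boxPoints(r);e=max([b[1]-b[0],b[2]-b[1]],key=np.linalg.norm);e=e*np.sign(e[1])
    return np.array([cx,cy]),sorted(s),np.arctan2(-e[0],e[1])   # yaw of y axis
def ch(im):
    B,G,R=[im[...,i].astype(int) for i in range(3)];return B,G,R
E
python3 - <<'E'
from h import *
F={n:vision.grab_frame(n) for n in("top","side")}
roi={"top":[(165,315,165,240),(315,465,190,260)],"side":[(155,325,180,325),(305,435,120,215)]}
C={}
for n,f in F.items():
    x0,x1,y0,y1=roi[n][0];B,G,R=ch(cv2.GaussianBlur(f["color"],(3,3),0)[y0:y1,x0:x1])
    if n=="top": print("px",[ (B[y,x],G[y,x],R[y,x]) for x,y in((24,22),(50,24),(82,31),(112,34),(60,33),(124,40))])
    caps=(R<(75 if n=="top" else 45))&(R-B<(18 if n=="top" else 12))
    b,l=blobs(caps,15);C[n]=[(p[0]+x0,p[1]+y0) for p in b];print(n,[(round(p[0]+x0,1),round(p[1]+y0,1),p[2]) for p in b])
    m=(B-R>25);print("carrier",rect(f,m,4,(x0,y0)))
    x0,x1,y0,y1=roi[n][1];B,G,R=ch(f["color"][y0:y1,x0:x1])
    m=(R-B<25)&(R<110)
    for z in(20,10): print("rack",z,rect(f,m,z,(x0,y0)))
    cv2.imwrite(f"pics/m_{n}.png",caps*255)
if len(C["top"])==len(C["side"]):
    for p,q in zip(C["top"],C["side"]): print(np.round(tri(F["top"],p,F["side"],q)[0],1),tri(F["top"],p,F["side"],q)[1])
E
```

```text
px [(np.int64(49), np.int64(57), np.int64(64)), (np.int64(51), np.int64(58), np.int64(64)), (np.int64(55), np.int64(61), np.int64(67)), (np.int64(56), np.int64(63), np.int64(69)), (np.int64(38), np.int64(56), np.int64(75)), (np.int64(95), np.int64(105), np.int64(108))]
top [(np.float64(189.7), np.float64(188.2), np.int32(215)), (np.float64(214.9), np.float64(189.1), np.int32(58)), (np.float64(246.6), np.float64(196.6), np.int32(49)), (np.float64(276.6), np.float64(198.4), np.int32(82))]
carrier (array([536.75299072, 183.58111572]), [79.40570831298828, 295.3935546875], np.float32(-0.17090711))
rack 20 (array([ 485.44732666, -172.90725708]), [73.96434783935547, 287.17193603515625], np.float32(-0.10809537))
rack 10 (array([ 486.87255859, -174.52575684]), [74.74649047851562, 290.2084655761719], np.float32(-0.108095825))
side [(np.float64(165.4), np.float64(188.5), np.int32(439)), (np.float64(185.4), np.float64(274.7), np.int32(398)), (np.float64(214.4), np.float64(239.7), np.int32(100)), (np.float64(231.0), np.float64(280.0), np.int32(926)), (np.float64(249.3), np.float64(225.0), np.int32(90)), (np.float64(278.6), np.float64(196.4), np.int32(106)), (np.float64(300.4), np.float64(219.2), np.int32(40)), (np.float64(320.1), np.float64(194.3), np.int32(44)), (np.float64(322.4), np.float64(186.9), np.int32(23))]
carrier (array([539.16455078, 182.08433533]), [80.2344741821289, 296.62701416015625], np.float32(-0.17147195))
rack 20 (array([ 485.48260498, -169.42474365]), [81.90049743652344, 298.3906555175781], np.float32(-0.10396987))
rack 10 (array([ 490.40582275, -177.47888184]), [83.1375503540039, 302.8975524902344], np.float32(-0.10396999))[ WARN:0@0.794] global loadsave.cpp:1063 imwrite_ Unsupported depth image for selected encoder is fallbacked to CV_8U.
```

Run:
```python
from h import *
F={n:vision.grab_frame(n) for n in("top","side")}
T=[(189.7,188.2),(214.9,189.1),(246.6,196.6),(276.6,198.4)];S=[(185.4,274.7),(214.4,239.7),(249.3,225.0),(278.6,196.4)]
c=np.array([538,182.8]);a=-.171
M=np.array([[np.cos(a),np.sin(a)],[-np.sin(a),np.cos(a)]])
for n,p,q,z in zip(("jar","con","sq","tall"),T,S,(7+50,7+94,7+79,7+102.5)):
    P,e=tri(F["top"],p,F["side"],q)
    t,s=onz(F["top"],p,z)[0,:2],onz(F["side"],q,z)[0,:2]
    print(n,np.round(P,1),round(e,1),"topray",np.round(t,1),"side",np.round(s,1),"in carrier",np.round(M@(t-c),1),np.round(M@(s-c),1))
f=F["top"];B,G,R=ch(f["color"][165:240,165:315])
m=(R-B>35)&(R>95);m[:,:74]=0;m[:,97:]=0;m[:24]=0;m[45:]=0
print(m.sum(),rect(f,m,73,(165,165)))
print("\n".join("".join(".#"[v] for v in r[70:100]) for r in m[22:46].astype(int)))
```

```text
jar [553.  284.7  67.5] 1.1 topray [555.8 288.6] side [559.2 283. ] in carrier [ -0.5 107.3] [  3.8 102.4]
con [543.  216.6 108.7] 0.4 topray [544.6 218.6] side [548.3 214.7] in carrier [ 0.4 36.4] [ 4.7 33.2]
sq [530.9 150.6  92. ] 0.5 topray [531.9 151.6] side [534.9 148.6] in carrier [ -0.7 -31.7] [  2.8 -34.3]
tall [522.5  81.5 116.7] 0.2 topray [524.   82.4] side [527.   77.9] in carrier [   3.3 -101.3] [   7.  -105.3]
147 (array([530.39263916, 148.68060303]), [34.256656646728516, 35.524871826171875], np.float32(0.013700526))
..............................
..............................
..............................
..............................
.......#####....#.............
.......###.....#######........
.......#........#######.......
.................######.......
.................######.......
..................####........
..................####........
..................####........
......##.........#####........
......###........#####........
......####......######........
......################........
......###############.........
......###############.........
......###############.........
........#############.........
..............................
..............................
..............................
..............................
```

```bash
cat >> h.py <<'E'
from workcell import manip,sensors
CAR=(np.array([538,182.8]),-.171);RACK=(np.array([486,-172.]),-.107)
def quat(psi):
    "tool down, jaws along psi; the half turn needing least wrist motion"
    best=None
    for k in(0,np.pi,-np.pi):
        h=(psi+k+np.pi/2)/2;q=[0,np.cos(h),np.sin(h),0];yield q
def near(p,psi):
    j=sensors.observe()["joints"];c=[(np.abs(s-j).max(),q) for q in quat(psi) if (s:=manip.ik(p,q)) is not None]
    return min(c,key=lambda t:t[0])[1]
def slot(y,fr=RACK):
    c,a=fr;return c+y*np.array([-np.sin(a),np.cos(a)])
def look(n,name,x0,x1,y0,y1,k):
    f=vision.grab_frame(n);cv2.imwrite(f"pics/{name}.png",cv2.resize(f["color"][y0:y1,x0:x1],None,fx=k,fy=k,interpolation=cv2.INTER_CUBIC));return f
E
python3 - <<'E'
from h import *
p=[557.5,285.8,200];q=near(p,-.171)
manip.goto(p,q);manip.move_linear([557.5,285.8,90])
s=sensors.observe();print(s["time"],s["eef_pos"],s["orientation"],s["joints"],s["ft_force"])
look("top","t1",120,320,130,250,4);look("side","s1",130,330,160,320,4)
E
```

```text
2.85 [558.27939592 286.18205481  91.12917637] [4.08251900e-04 7.64824669e-01 6.44237681e-01 9.32612680e-04] [ 2.93231539e-01  3.68830560e-01  1.70828330e+00 -1.35791152e-05
  1.06244272e+00  4.63981307e-01] [ 0.12508485  0.19636135 -0.17023417]
```

View pics/t1.png

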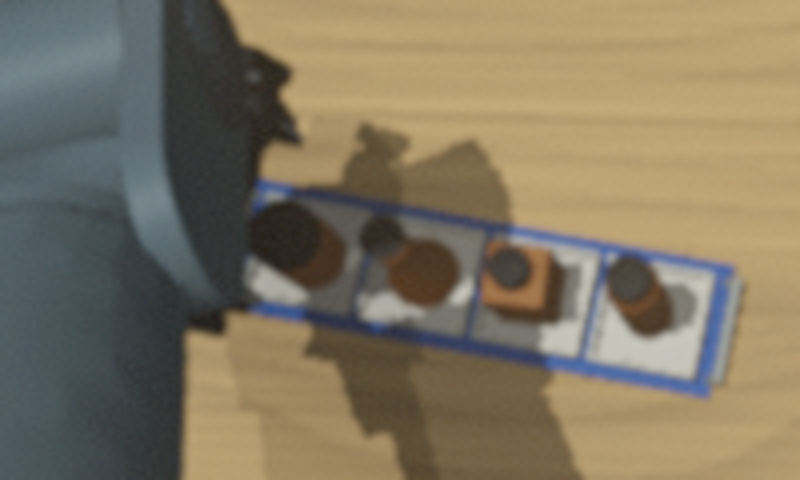

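View pics/s1.png

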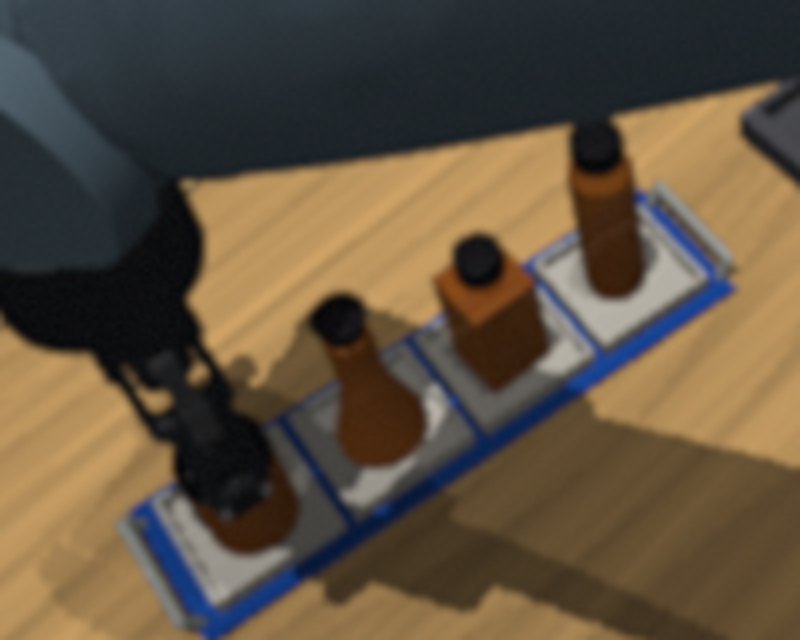

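Run:
```python
from h import *
F={n:vision.grab_frame(n) for n in("top","side")}
def proj(f,P):
    T=f["pose"];c=(np.asarray(P)-T[:3,3])@T[:3,:3]*[1,-1,-1];u=f["mtx"]@c;return u[:2]/u[2]
a=-.171;J=np.array([np.cos(a),np.sin(a),0]);L=np.array([-np.sin(a),np.cos(a),0]);c=np.array([558.3,286.2,90])
for n,f in F.items():
    o=np.array([120,130] if n=="top" else [130,160])
    for j in(57,42.5,-42.5,-57):
        print(n,j,[np.round((proj(f,c+j*J+r*L)-o)*4).tolist() for r in(11,0,-11)])
```

```text
top 57 [[270.0, 114.0], [290.0, 118.0], [309.0, 121.0]]
top 42.5 [[264.0, 139.0], [283.0, 142.0], [302.0, 146.0]]
top -42.5 [[226.0, 286.0], [245.0, 289.0], [265.0, 293.0]]
top -57 [[219.0, 311.0], [239.0, 315.0], [258.0, 318.0]]
side 57 [[114.0, 352.0], [137.0, 338.0], [160.0, 325.0]]
side 42.5 [[128.0, 374.0], [151.0, 361.0], [175.0, 347.0]]
side -42.5 [[216.0, 517.0], [241.0, 501.0], [265.0, 485.0]]
side -57 [[233.0, 543.0], [258.0, 527.0], [282.0, 511.0]]
```

```bash
cat >> h.py <<'E'
def pick(xy,psi,g):
    x,y=xy;p=[x,y,230];q=near(p,psi);manip.goto(p,q)
    z=7+g-5;manip.move_linear([x,y,z+25],250);manip.move_linear([x,y,z],60)
    f0=sensors.observe()["ft_force"];manip.grab();s=sensors.observe()
    print("grab t%.1f open %.3f eef %s dF %s"%(s["time"],s["opening"],np.round(s["eef_pos"],1),np.round(s["ft_force"]-f0,1)))
    manip.move_linear([x,y,z+10],50);manip.move_linear([x,y,z+150],200)
    s=sensors.observe();print("lift open %.3f F %s"%(s["opening"],np.round(s["ft_force"],2)));return z
def place(y,z,dxy=(0,0)):
    t=slot(y)+dxy;zz=z+150;q=near([*t,zz],RACK[1])
    manip.move_linear([*t,zz],250,q);manip.move_linear([*t,z+8],150);manip.sleep(.3)
    f0=sensors.observe()["ft_force"];h=z+3.
    while h>z-5:
        manip.move_linear([*t,h],20);manip.sleep(.1);d=sensors.observe()["ft_force"]-f0
        if np.abs(d[2])>2.5:break
        h-=1
    print("down at z-grasp %.1f dF %s eef %s"%(h-z,np.round(d,1),np.round(sensors.observe()["eef_pos"],1)))
    manip.ungrasp();manip.move_linear([*t,z+20],60);manip.move_linear([*t,230],250)
    print("t",sensors.observe()["time"])
E
python3 - <<'E'
from h import *
z=pick((557.3,285),-.171,42)
look("side","s2",130,330,100,320,3)
place(-105,z)
look("side","s3",290,450,100,230,4);look("top","t3",310,470,180,260,4)
E
```

```text
grab t5.5 open 0.478 eef [557.5 285.2  44.5] dF [-1.7 -0.3  1.7]
lift open 0.480 F [-0.85 -0.   -0.49]
down at z-grasp -1.0 dF [-2.1  0.3  5.6] eef [ 475.  -276.6   43.5]
t 14.3
```

```bash
python3 -c "
import cv2,numpy as np
a=cv2.imread('pics/s3.png');b=cv2.imread('pics/t3.png');b=cv2.copyMakeBorder(b,0,a.shape[0]-b.shape[0],0,0,cv2.BORDER_CONSTANT) if b.shape[0]<a.shape[0] else b
cv2.imwrite('pics/v3.png',cv2.resize(np.vstack([a,cv2.imread('pics/t3.png')]),None,fx=.7,fy=.7))"
```

```text
(no output)
```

View pics/v3.png

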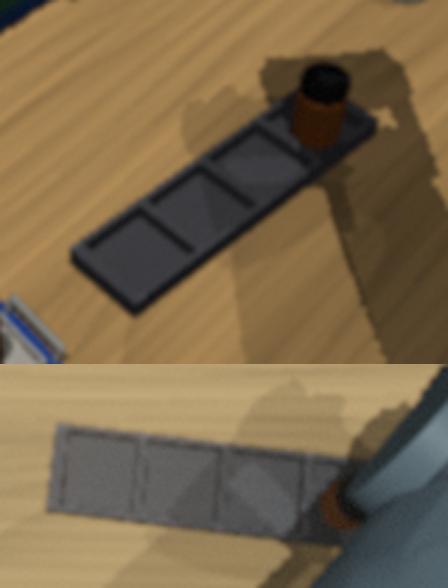

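The view shows the jar upright in the right-hand compartment (crop about 318,130, base within about 3 mm of the centre), and contact came at the expected floor height. I'll continue with the conical flask and then the square bottle.

Run:
```python
from h import *
z=pick((546.3,216),-.171,67)
look("side","s4",130,330,100,320,3)
place(-35,z)
look("side","s5",130,450,90,330,2.5)
```

```text
grab t18.1 open 0.238 eef [546.3 216.   69. ] dF [-0.7 -0.7  1. ]
lift open 0.235 F [ 0.17 -1.   -1.39]
down at z-grasp -2.0 dF [-2.   2.   8.1] eef [ 482.4 -206.9   67.9]
t 26.7167
```

View pics/s5.png

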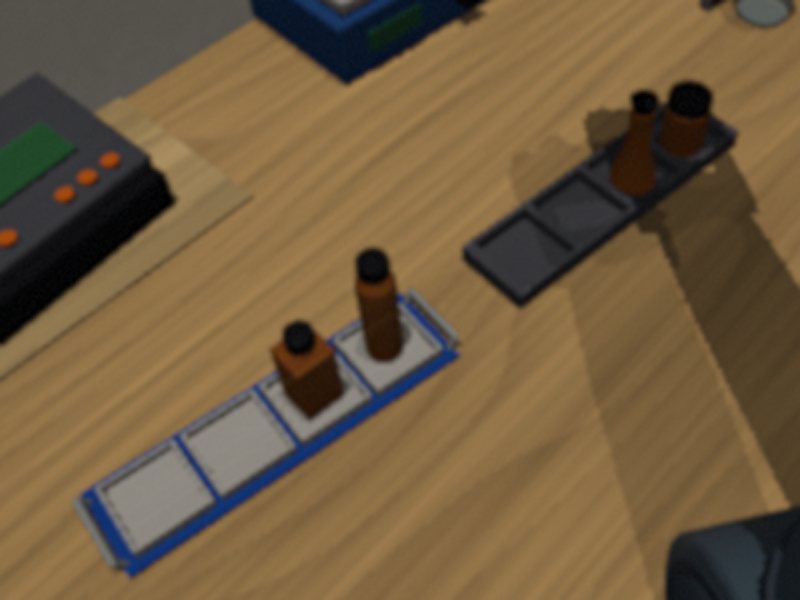

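The conical flask stands upright in the third compartment (crop about 633,180) and the jar still stands (686,120). Next is the square bottle.

Run:
```python
from h import *
z=pick((533.2,149.6),-.03,45)
place(35,z,(1.5,0))
look("side","s6",130,450,90,330,2.5)
```

```text
grab t30.0 open 0.422 eef [533.7 149.6  47.5] dF [-1.   1.7  1.7]
lift open 0.415 F [-0.53  0.43 -1.49]
down at z-grasp -1.0 dF [-2.1  1.   6.2] eef [ 491.5 -137.4   46.5]
t 37.625
```

View pics/s6.png

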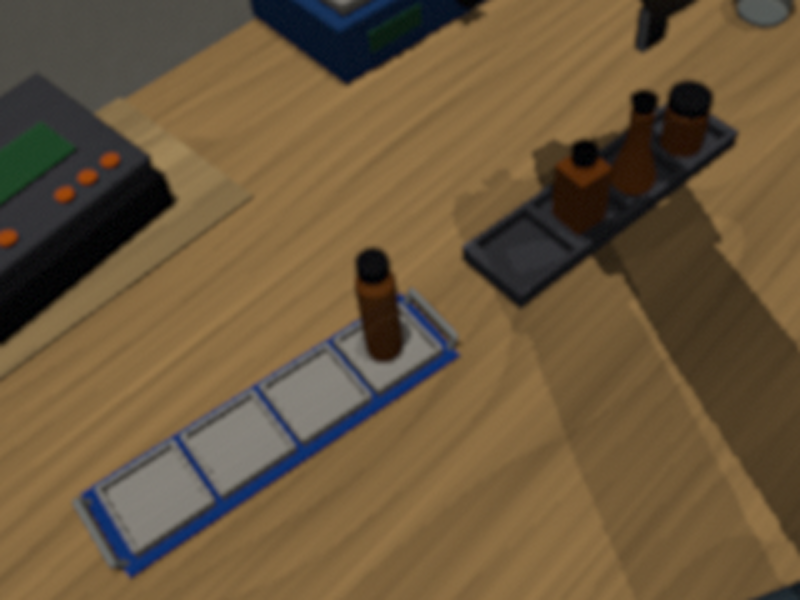

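The square bottle is upright in the second compartment (crop about 582,195). The tall bottle is last.

Run:
```python
from h import *
z=pick((525.4,79.8),-.171,70)
place(105,z,(1.5,0))
manip.move_linear([420,120,260],250)
manip.sleep(.5)
a=look("side","s7",290,450,90,230,4);look("top","t7",310,470,170,260,4)
cv2.imwrite("pics/v7.png",cv2.resize(np.vstack([cv2.imread("pics/s7.png"),cv2.imread("pics/t7.png")]),None,fx=.65,fy=.65))
```

```text
grab t40.4 open 0.359 eef [525.7  79.8  72.3] dF [0.7 1.9 2.2]
lift open 0.360 F [-0.04 -0.76 -1.59]
down at z-grasp -1.0 dF [-0.7  0.   5.1] eef [499.  -67.7  71.3]
t 47.375
```

View pics/v7.png

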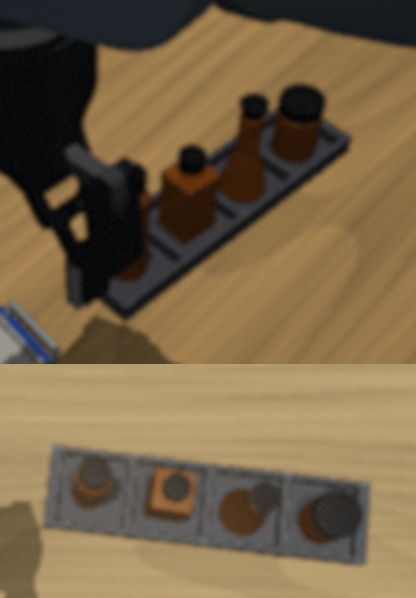

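From above, all four stand upright inside their compartments: tall (crop 93,483), square (172,493), conical (243,510), jar (328,517). In the side view the gripper only blocks the line of sight; it is well clear of the rack.

Run:
```python
from h import *
s=sensors.observe();print(s["time"],s["eef_pos"],s["ft_force"],s["opening"]);from workcell import order;order.hand_in()
```

```text
48.95 [420.03909982 119.92260468 260.01511004] [ 0.11118384  0.54778266 -0.33965873] 1.0007977016311902
the job is handed in; nothing more can be done
```

All four samples are in the rack in reverse order, and I handed the job in at about 49 s of the 120 s allowed. On the carrier, from left to right, they stood jar, conical, square, tall. In the rack they now stand tall, square, conical, jar.

- **Set-down:** I lowered each sample until the wrist sensed the floor (5–8 N) and then released it. The floor was about 1 mm below pick height each time, as it should be.
- **Last pictures:** The final top view shows all four upright, one to a compartment. In the final side view the gripper partly hid the tall bottle, so for that one I relied on the top view and the floor contact. The gripper was open and clear of everything at hand-in.
- **Disagreement:** The two cameras differed by about 3–5 mm at cap height, and triangulated heights came out about 7 mm too high. I used the average of both views, moved up to about 1 mm toward the side camera, and all four grasps and placings worked with it.

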